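Pin a board carrier into line on its heat sink

TASK

The circuit-board carrier on the finned heat sink has slid out of line, so its hole no longer sits over the hole beneath. Take the tapered drift (the one with the round handle) from the pin stand and push it down through both holes, so that the drift itself draws the carrier into line, until its flange is fully home on the carrier; then let go and leave it standing there. Leave the straight pin with the crossbar in its place in the stand.

Things in the scene. Friction and masses are not known exactly. Their poses are not given: they have to be found in the camera images.
- drift: Tapered steel drift, about 260 g (sizes in mm), point down in either hole of the pin stand. Origin: on its axis, underside of its flange (dia 38, 6 thick); z up. Round handle dia 20, from 6 to 58 above the origin. Shank dia 24 down to 16 below the origin, then tapering to a blunt point dia 6, 60 below it. Hangs loosely by its flange; lift over 60 straight up to clear the stand.
- straight_pin: The wrong pin, in the stand's other hole, 100 from the drift. Origin: underside of the same flange, z up. Blunt straight shank dia 24, 60 long; T handle, its crossbar 60 long and 13 thick, top 44 above the origin (raise the drift 110 to carry it over). The stand is a fixed grey plate 75 x 200, top 85 above the table, with two holes dia 27, 100 apart along its long side. (mm)
- fixture_hole (a point): Axis of the hole (dia 28) in the fixed dark grey finned heat sink, at the height of the carrier's top, 83 above the table; z up, y along the carrier's slide. Sink 150 x 200 (long along y), top 75 above the table, hole through its 20 thick top into free space, 55 from its middle towards -y. Rails at the carrier's sides rise 4 above the carrier. (mm)
- carrier_hole (a point): Centre of the hole (dia 28) in the sliding carrier, on its top; axes as fixture_hole. Aluminium plate 130 x 170 x 8 on the sink, green circuit board on its +y part (parts to 10 high). Slides only along y, -3 to +16 from in line, friction 4 N; starts 8 to 12 off to +y, leaving an opening 16 to 20 wide through both holes, centred midway between them. (mm)
Things that resemble listed ones, but are neither listed nor needed, are in the scene too. What is shaped like the drift but blue or yellow is not meant.

How it is judged:
On the way:
1. the drift's point is in both holes (more than 5 mm into the heat sink's hole) while the carrier's hole is still more than 5 mm out of line (z of drift in the frame of fixture_hole below 0.047 m and horizontal distance between drift and fixture_hole below 0.016 m and horizontal distance between carrier_hole and fixture_hole above 0.005 m and angle between drift's own z axis and vertical below 0.26 rad), for 0.05 s.
At the end, for the whole second after the job is handed in: The drift stands upright (within 10 degrees) and at rest in both holes, its flange down on the carrier (within 5 mm) and its axis within 6 mm of the heat sink's hole, and the carrier's hole is within 6 mm of the heat sink's (z of drift in the frame of fixture_hole between -0.005 and 0.005 m and horizontal distance between each of drift, carrier_hole and fixture_hole below 0.006 m and angle between drift's own z axis and vertical below 0.17 rad and linear speed of drift below 0.02 m/s); the robot touches nothing.
It fails at once if the straight pin is moved from its place in the stand by more than 30 mm or tipped (distance of straight_pin from where it was at the start of the episode above 0.03 m or angle between straight_pin's own z axis and vertical above 0.5 rad).
It also fails if it takes over 43 s, if anything falls off the work surface, if the arm or the gripper's body presses on something with over 40 N, if the wrist force passes 120 N, or if a joint passes its speed limit or range.

ROBOT

A 6-joint arm with a two-finger parallel gripper is mounted at the origin on the work surface. World frame = base frame: x ahead of the robot, y to its left, z up, the work surface at z = 0. Lengths are in m, angles in rad, forces in N, time in s.
With the tool pointing down it reaches from about 0.325 to 0.775 m from the base axis. Payload 5.5 kg.
Tool frame: the origin (TCP) lies between the finger pads; the fingertips stand 8 mm ahead of it and the grasp point (between the pads) lies 11 mm behind it (tcp_to_tips is the distance from the TCP to the fingertips, in m); z points along the fingers, y is the direction in which the jaws open and shut (so a half turn about z gives the same grasp; the last joint's range is limited). The gripper opens to 88 mm and grips with 3 to 60 N. Pads are 20 mm wide; open, the fingers measure 115 mm over their backs; the gripper's body (75 mm by 178 mm) begins 61 mm behind the grasp point.
Start: joints at [-1.254, 0.091, 1.231, -0, 1.82, -0.057], TCP at [0.219, -0.559, 0.231] pointing down, gripper open.
Joint ranges: [-2.87, 2.87], [-0.86, 2.18], [0.17, 2.46], [-1.51, 4.65], [0.06, 2.69], [-2.65, 2.65]. Speed limits (rad/s): [2.57, 2.57, 3.01, 3.14, 3.14, 3.14].

INTERFACE

Orientations are given as a unit quaternion [w, x, y, z].
In Python, from bench import * gives the robot as it stands. Calls block until the motion is done:
- move_to(position, orientation): joint-space move of the TCP to a pose.
- move_l(position, speed=0.15, orientation=None): straight line of the TCP; orientation=None keeps the orientation; speed is the mean speed in m/s.
- movej(angles): joint-space move.
- gripper_open() and close(): open the fingers fully, or close them until they stop; the grip force is fixed at half the most.
- hold(seconds).
- inverse_kinematics(position, orientation): joint angles nearest the present ones, or None.
- state(): the state.
- get_image(name): name is "side" or "top" or "wrist"; returns a dict with "frame" (420x560x3 uint8, blue, green, red), "depth" (420x560 float32, m along the optical axis (not along the pixel's ray), 0 where there is no reading), "camera_matrix" (3x3 intrinsics, pixels), "view" (4x4, takes a point from world to camera coordinates). Camera axes: x right, y up, looking along -z (the intrinsics and any distortion apply to the point x, -y, -z); pixel columns grow to the right and rows downward; lengths in m; the calibration is good to about 2 mm. The wrist camera is an equidistant fisheye: a pixel r from the principal point sees the ray r / f radians off the axis. A picture is of the moment at which its call begins.
A pose or a line that the arm cannot do raises IKError and nothing moves.
- job_done(): hands the job in, once; it reports no verdict.
The state is a dict: "time": time; "joint_pos": joint angles; "dq": joint speeds; "joint_torque": joint torques, N m; "ee_pos": TCP position; "ee_rot": TCP orientation; "ft_force": force on the tool from outside, world axes, zero at the start; "moment": the same for the moment, N m; "finger_gap": finger opening in m.
Only numpy, scipy, OpenCV 4.12 (cv2) and the standard library are available. Lean on these libraries where they do the work, as an engineer would, in place of code of your own. Each camera call takes 0.05 s, during which the arm holds its last target.

## Working session

There is one attempt and no reset: what is moved stays moved. The work goes in short steps, each a Python script; the robot and the scene stay as the last script left them, time stands still between calls to the robot, and variables do not carry over. Pictures are saved under pics/ and viewed, and the job is handed in when it is done.

```bash
ls; mkdir -p pics
python3 - <<'E'
from bench import *
import cv2,pickle
s=state();print(s)
d={}
for n in ("side","top","wrist"):
    g=get_image(n);d[n]=g;cv2.imwrite(f"pics/a_{n}.png",g["frame"]);print(n,g["camera_matrix"].tolist(),g["view"].tolist(),[k for k in g])
pickle.dump(d,open("a.pkl","wb"))
E
```

```text
pics
{'time': 0.0, 'joint_pos': array([-1.25368551e+00,  9.18065352e-02,  1.23189341e+00,  8.13793138e-06,
        1.81983032e+00, -5.67200847e-02]), 'dq': array([ 4.80334167e-05, -9.79699585e-04, -9.24943215e-05,  9.01974929e-04,
       -1.34408484e-03,  1.45543846e-03]), 'joint_torque': array([ 2.67377582e-03, -4.46449399e+01, -4.06441569e+01,  7.00664171e-02,
        2.94128666e-02, -1.26397763e-04]), 'ee_pos': array([ 0.21900649, -0.55827938,  0.22953397]), 'ee_rot': array([-9.61118449e-04,  9.82581461e-01,  1.85829853e-01, -1.21866950e-04]), 'ft_force': array([-0.43005623, -0.28796771,  0.43793863]), 'moment': array([ 0.00327678, -0.00309664, -0.00118709]), 'finger_gap': 0.08773226807535184}
side [[515.2426897469076, 0.0, 275.2509745851018], [0.0, 515.2426897469076, 213.22929414675434], [0.0, 0.0, 1.0]] [[0.8567854976493098, -0.5154387122799542, -0.015541714867010661, -0.4934179645582294], [0.39202531064091056, 0.6314702011820071, 0.669000404212175, -0.3438966469612691], [-0.3350145770481076, -0.57928258984915, 0.7430995318683353, -0.8677374678504299], [0.0, 0.0, 0.0, 1.0]] ['fr
[... 227 characters left out ...]
24387865549229], [0.9929174867317904, -0.013728502000321594, 0.11801013844179506, -0.6101195421551849], [-0.11831515451500582, -0.024063262436276937, 0.9926844834150542, -0.9760254067110955], [0.0, 0.0, 0.0, 1.0]] ['frame', 'depth', 'camera_matrix', 'view']
wrist [[325.19226210127806, 0.0, 279.45752801668937], [0.0, 325.19226210127806, 212.18538202928073], [0.0, 0.0, 1.0]] [[0.36470104555913635, -0.9311235202765485, -0.0014619698638913884, -0.5993096961738197], [0.8927311899916069, 0.3501089516075439, -0.2836454554905434, 0.03389351694430115], [0.26462080376312824, 0.10214064808917492, 0.9589281089965406, -0.3926558506033753], [0.0, 0.0, 0.0, 1.0]] ['frame', 'depth', 'camera_matrix', 'view']
```

View pics/a_side.png

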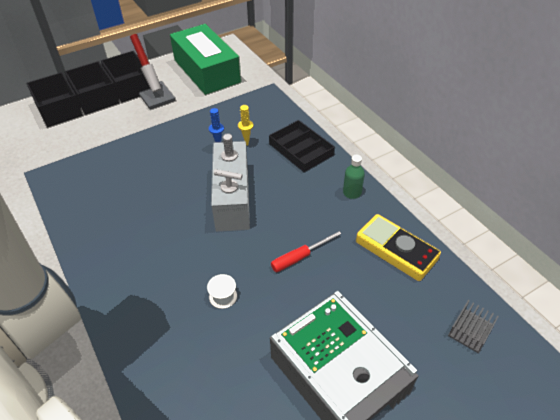

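View pics/a_top.png

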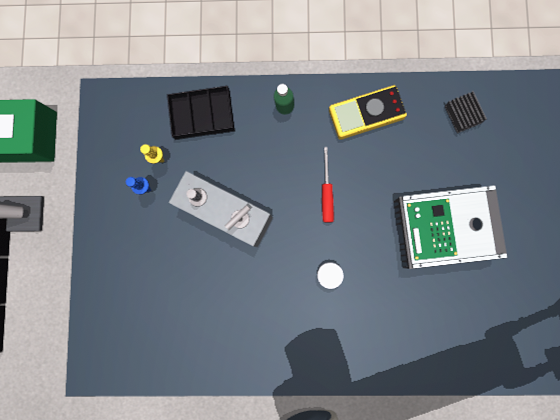

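View pics/a_wrist.png

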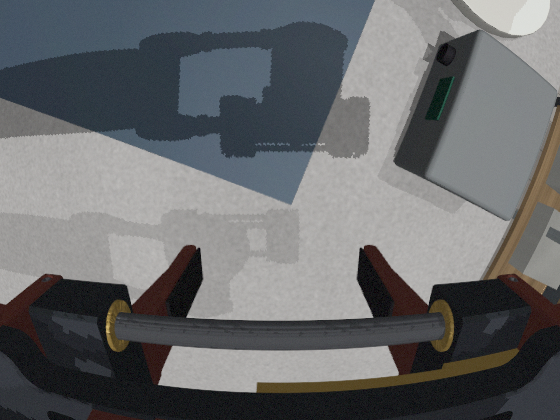

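The side view shows the drift at about (228,147), the T-pin at (228,180) and the carrier hole at (361,374). In the top view they are at (196,195), (238,217) and (477,224). Next I'll zoom in and measure.

```bash
cat > h.py <<'E'
import numpy as np,cv2,pickle
def ray(g,uv):
    K,V=g["camera_matrix"],g["view"];R,t=V[:3,:3],V[:3,3]
    d=np.array([(uv[0]-K[0,2])/K[0,0],-(uv[1]-K[1,2])/K[1,1],-1.])
    return -R.T@t,R.T@d
def plane(g,uv,z):
    c,d=ray(g,uv);return c+d*(z-c[2])/d[2]
def dep(g,uv):
    c,d=ray(g,uv);return c+d*g["depth"][int(round(uv[1])),int(round(uv[0]))]
def tri(g1,u1,g2,u2):
    a,d=ray(g1,u1);b,e=ray(g2,u2)
    s=np.linalg.lstsq(np.c_[d,-e],b-a,rcond=None)[0]
    p,q=a+d*s[0],b+e*s[1];return (p+q)/2,np.linalg.norm(p-q)
def proj(g,p):
    K,V=g["camera_matrix"],g["view"];c=V[:3,:3]@p+V[:3,3]
    return K[0,2]+K[0,0]*c[0]/-c[2],K[1,2]-K[1,1]*c[1]/-c[2]
E
python3 - <<'E'
from h import *
d=pickle.load(open("a.pkl","rb"))
def crop(n,x,y,w,h,k,f):
    cv2.imwrite(f,cv2.resize(d[n]["frame"][y:y+h,x:x+w],None,fx=k,fy=k,interpolation=cv2.INTER_CUBIC))
crop("top",160,165,120,90,6,"pics/b1.png")
crop("top",390,180,120,90,6,"pics/b2.png")
crop("side",195,125,80,110,5,"pics/b3.png")
crop("side",265,285,155,135,5,"pics/b4.png")
for n,u in [("top",(196,193)),("top",(250,228)),("top",(190,212)),("top",(470,245)),("top",(477,224)),("side",(235,215)),("side",(230,165)),("side",(335,385)),("side",(228,138))]:
    print(n,u,dep(d[n],u))
E
```

```text
top (196, 193) [0.62154591 0.26337229 0.14224809]
top (250, 228) [0.5553079  0.16424884 0.08438691]
top (190, 212) [0.58994014 0.28886612 0.08672789]
top (470, 245) [ 0.51519136 -0.28455321  0.08289283]
top (477, 224) [ 0.56361011 -0.331111   -0.00086906]
side (235, 215) [0.56052331 0.13986403 0.04791301]
side (230, 165) [0.60961489 0.25056776 0.08207117]
side (335, 385) [ 0.51342026 -0.2889606   0.08135004]
side (228, 138) [0.61978838 0.26883857 0.14265175]
```

```bash
cd pics; python3 -c "
import cv2,numpy as np
a,b=cv2.imread('b1.png'),cv2.imread('b2.png');print(a.shape)
cv2.imwrite('b12.png',cv2.resize(np.vstack([a,b]),(400,600)))"
```

```text
(540, 720, 3)
```

View pics/b1.png

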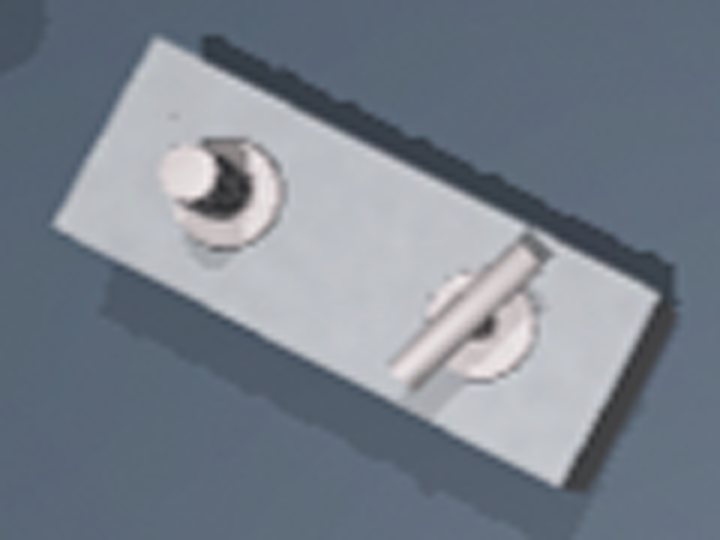

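View pics/b2.png

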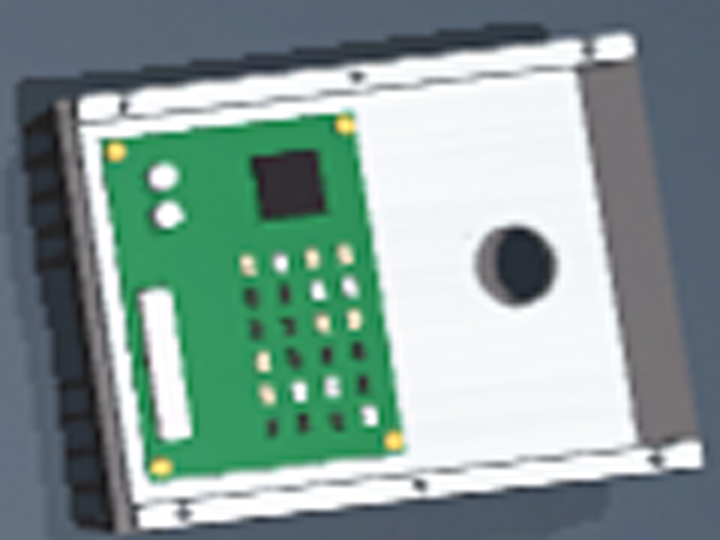

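View pics/b3.png

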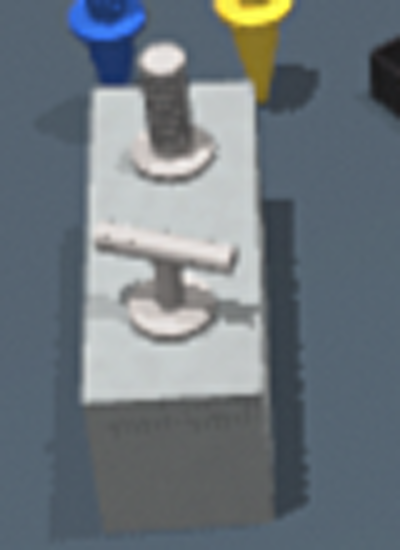

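```bash
ls .
```

```text
a.pkl
h.py
pics
```

View pics/b4.png

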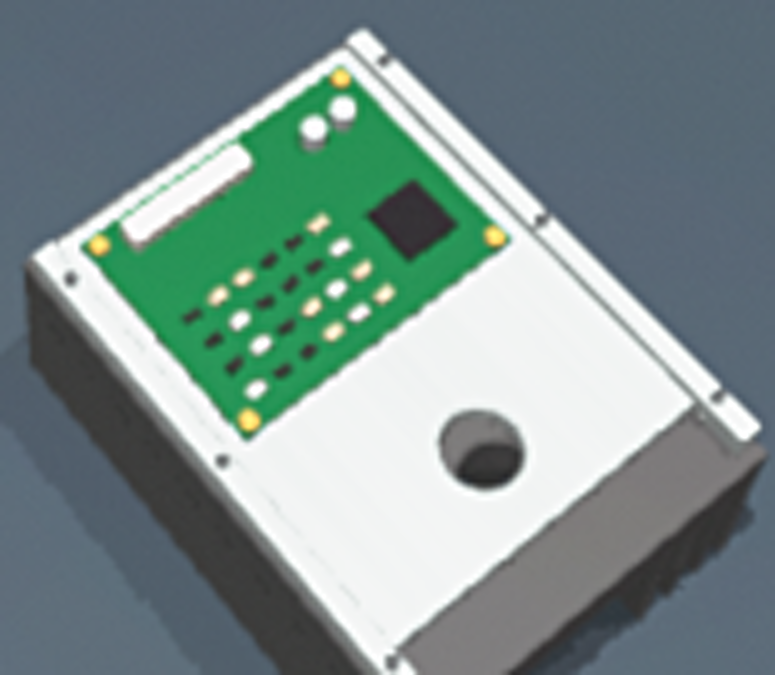

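```bash
cat > m.py <<'E'
from h import *
d=pickle.load(open("a.pkl","rb"))
def blob(n,m,seed):
    k,l,st,c=cv2.connectedComponentsWithStats(m.astype(np.uint8));i=l[seed[1],seed[0]]
    mm=(l==i).astype(np.uint8);ct=max(cv2.findContours(mm,0,1)[0],key=len);return mm,ct,st[i]
H={}
for n,s in (("top",(477,224)),("side",(361,377))):
    g=d[n];gr=cv2.cvtColor(g["frame"],cv2.COLOR_BGR2GRAY)
    mm,ct,st=blob(n,gr<185,s);e=cv2.fitEllipse(ct);H[n]=e[0];print(n,"hole",e,st, plane(g,e[0],.083))
print("hole tri",tri(d["top"],H["top"],d["side"],H["side"]))
# stand: z from depth, then top face at its plane
g=d["top"];f=g["frame"].astype(int)
def T(x,y,ox,oy,k):return ((x+.5)/k-.5+ox,(y+.5)/k-.5+oy)
t=lambda x,y,o=(160,165):T(x,y,*o,6); s=lambda x,y,o=(195,125):T(x,y,*o,5)
for nm,a,b in [("handle top",t(187,171),s(163,58)),("flange top",t(226,193),s(172,152)),("T flange",t(482,325),s(170,300))]:
    print(nm,tri(d["top"],a,d["side"],b))
print("ht plane",plane(d["top"],t(187,171),.143),plane(d["side"],s(163,58),.143))
print("fl plane",plane(d["top"],t(226,193),.091),plane(d["side"],s(172,152),.091))
for c in [(157,37),(660,295),(563,488),(53,225)]: print("stand corner",plane(d["top"],t(*c),.085))
o=(390,180)
# same carrier/rail corners in both views
pr=[("railA -y",(636,46),(750,432)),("railA +y",(79,107),(360,38)),("boardcorner1",(345,124),(495,237)),("b2",(116,151),(341,78)),("b3",(394,441),(249,420)),("b4",(162,467),(99,244)),]
P={}
for nm,a,b in pr:
    p,e=tri(d["top"],t(*a,o),d["side"],s(*b,(265,285)));P[nm]=p;print(nm,p,e)
for c in [(635,34),(703,467),(140,528),(79,97)]: print("rail outer corner",plane(d["top"],t(*c,o),.087))
for c in [(577,70),(637,443)]: print("carrier -y corner",plane(d["top"],t(*c,o),.083))
E
python3 m.py
```

```text
top hole ((475.5942077636719, 223.75323486328125), (12.788212776184082, 13.245805740356445), 122.20777130126953) [469 217  14  14 151] [ 0.55832707 -0.29820029  0.083     ]
side hole ((360.9588928222656, 374.46331787109375), (14.80164623260498, 17.014598846435547), 122.76966857910156) [353 367  17  16 220] [ 0.55825396 -0.29682649  0.083     ]
hole tri (array([ 0.5579285 , -0.29745342,  0.08468326]), np.float64(0.0006198495012808205))
handle top (array([0.62084285, 0.27342624, 0.14410897]), np.float64(0.0008935016021661185))
flange top (array([0.62066757, 0.27381438, 0.08933429]), np.float64(0.001362566912207315))
T flange (array([0.57317023, 0.18374303, 0.09582297]), np.float64(0.0012313159929416976))
ht plane [0.62142107 0.27355021 0.143     ] [0.62096122 0.27481773 0.143     ]
fl plane [0.62107702 0.27316869 0.091     ] [0.61926618 0.27229407 0.091     ]
stand corner [0.67738152 0.29973471 0.085     ]
stand corner [0.58426868 0.12357177 0.085     ]
stand corner [0.5183474  0.15709104 0.085     ]
stand corner [0.61152434 0.33497296 0.085     ]
railA -y [ 0.63126181 -0.33930363  0.09185072] 0.0012886388766536032
railA +y [ 0.6143813  -0.15154147  0.08582453] 6.061884528282313e-05
boardcorner1 [ 0.6064498  -0.24098308  0.0879343 ] 0.0010929722922604626
b2 [ 0.59835608 -0.16289973  0.08811618] 0.0007831474924405985
b3 [ 0.49899077 -0.2520992   0.0886981 ] 0.000292388109304939
b4 [ 0.49104217 -0.17402037  0.08894945] 0.0005059298333830231
rail outer corner [ 0.63671732 -0.34151567  0.087     ]
rail outer corner [ 0.48931378 -0.35520903  0.087     ]
rail outer corner [ 0.47095347 -0.16636642  0.087     ]
rail outer corner [ 0.61766171 -0.15141825  0.087     ]
carrier -y corner [ 0.62512039 -0.32266186  0.083     ]
carrier -y corner [ 0.49759682 -0.33532978  0.083     ]
```

```bash
cat >> m.py <<'E'
print('----')
yd=np.array([-.1027,.9947,0])
q=cv2.resize(d["top"]["frame"][214:234,465:487],None,fx=25,fy=25,interpolation=cv2.INTER_CUBIC)
q2=cv2.resize(d["side"]["frame"][364:386,350:374],None,fx=25,fy=25,interpolation=cv2.INTER_CUBIC)
cv2.imwrite("pics/c1.png",q);cv2.imwrite("pics/c2.png",q2)
for n,s in (("top",(478,224)),("side",(363,378))):
    g=d[n];gr=cv2.cvtColor(g["frame"],cv2.COLOR_BGR2GRAY)
    x,y=s;print(n);print(gr[y-9:y+9,x-12:x+11])
gr=cv2.cvtColor(d["top"]["frame"],cv2.COLOR_BGR2GRAY)
E
python3 m.py|sed '1,/----/d'
```

```text
top
[[244 245 245 245 245 246 246 246 247 248 248 247 246 246 246 246 246 246
  246 246 246 247 250]
 [246 245 245 245 246 247 247 247 247 246 246 246 247 247 246 245 245 245
  245 245 245 246 249]
 [245 245 245 245 246 246 237 228 206 175 178 197 229 243 247 247 246 245
  246 246 246 247 250]
 [245 243 243 247 243 212 148 104  73  52  42  55 110 181 238 249 248 247
  247 246 246 245 247]
 [245 235 236 246 209 128 112  93  54  41  42  40  45  75 164 235 247 245
  245 245 245 245 247]
 [246 247 249 234 158 114 104  68  42  45  46  46  43  46  83 180 240 247
  246 245 245 245 246]
 [245 247 245 204 121 117  94  47  45  46  46  46  45  42  62 107 196 242
  245 244 244 243 244]
 [246 248 236 163 112 115  88  47  45  46  46  45  46  44  50  64 170 239
  245 244 244 244 245]
 [246 248 235 161 114 116  87  42  45  45  45  46  44  46  42  59 130 228
  248 245 245 245 245]
 [244 246 229 150 114 116  89  42  45  45  46  46  46  44  42  59 132 229
  248 246 245 245 245]
 [245 247 236 167 112 120  97  48  45  46  47  46  45  46  44  60 139 231
  249 245 245 245 245]
 [247 247 245 200 115 118 100
[... 1702 characters left out ...]
217 249 245 243 243]
 [244 245 248 244 192 100  51  43  42  46  48  48  48  47  44  51 105 202
  248 247 244 243 242]
 [244 245 246 249 245 196 125  74  57  47  45  44  46  53  68 117 196 249
  247 244 243 243 243]
 [244 244 245 246 250 252 231 188 158 116  96  97 109 138 170 223 249 248
  244 242 242 243 243]
 [243 243 244 245 246 248 250 254 250 226 209 209 222 239 249 251 247 244
  243 242 242 242 243]
 [244 243 243 244 244 245 245 246 248 249 251 251 250 249 246 245 244 243
  243 243 242 242 243]
 [244 244 243 244 244 244 244 244 244 245 245 244 244 244 244 243 243 243
  243 243 243 243 242]
 [244 244 243 243 244 244 244 244 244 243 244 243 243 243 243 243 243 242
  243 243 243 243 243]]
```

View pics/c1.png

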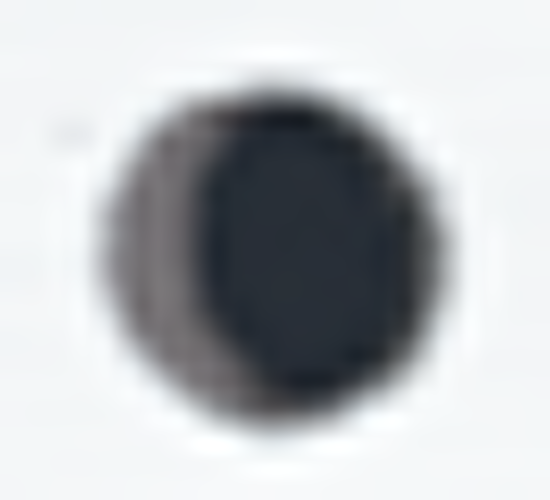

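View pics/c2.png

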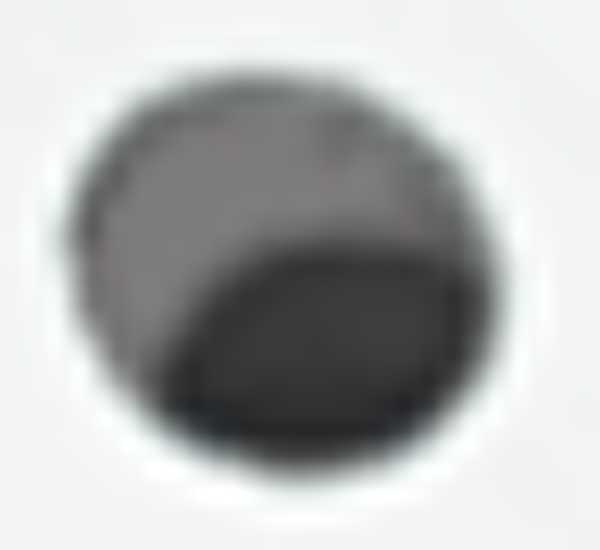

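```bash
cat > m2.py <<'E'
from h import *
from scipy.optimize import least_squares
d=pickle.load(open("a.pkl","rb"))
def fit(n,pts):
    P=np.array([plane(d[n],p,.075)[:2] for p in pts])
    r=least_squares(lambda c:np.linalg.norm(P-c,axis=1)-.014,[.559,-.308]);return r.x,r.fun
G=cv2.cvtColor(d["top"]["frame"],cv2.COLOR_BGR2GRAY).astype(float)
pts=[]
for y in range(220,228):           # grey->dark crossing, row wise
    for x in range(470,478):
        if G[y,x]>=82>G[y,x+1]: pts.append((x+(G[y,x]-82)/(G[y,x]-G[y,x+1]),y));break
c,f=fit("top",pts);print("top",c,f)
G=cv2.cvtColor(d["side"]["frame"],cv2.COLOR_BGR2GRAY).astype(float)
pts=[]
for x in range(357,368):
    for y in range(370,381):
        if G[y,x]>=85>G[y+1,x]: pts.append((x,y+(G[y,x]-85)/(G[y,x]-G[y+1,x])));break
c,f=fit("side",pts);print("side",c,f)
E
python3 m2.py
```

```text
top [ 0.55952105 -0.30770611] [ 0.00027573  0.00013607 -0.00014985 -0.00027344 -0.00023452 -0.000127
  0.00033108  0.00012004]
side [ 0.55903984 -0.30655429] [-8.00830388e-05  7.84002135e-05  8.52902746e-05  2.33783329e-04
  4.41441403e-05 -1.20655540e-04 -1.37620835e-04 -2.81454168e-04
 -1.87435505e-04  9.69499549e-06  4.04650052e-04]
```

The fixture hole is at about (0.559, -0.307) and the carrier hole at about (0.558, -0.2975), so the offset is roughly 10 mm. The drift axis is at (0.621, 0.273) with its flange underside near z = 0.086. Next: the grasp.

```bash
cat >> h.py <<'E'
from scipy.spatial.transform import Rotation as Ro
def down(jaw):
    y=np.array([jaw[0],jaw[1],0.]);y/=np.linalg.norm(y);z=np.array([0,0,-1.])
    q=Ro.from_matrix(np.c_[np.cross(y,z),y,z]).as_quat();return np.r_[q[3],q[:3]]
YD=np.array([-.1027,.9947,0]);FIX=np.array([.5593,-.3073,.083])
E
python3 - <<'E'
from bench import *
from h import *
p=np.array([.6209,.2732,0])
qs=[down(j) for j in [(.884,-.467),(-.884,.467)]]
for q in qs: print(inverse_kinematics(p+[0,0,.26],q))
for q in [down(YD),down(-YD)]: print(inverse_kinematics(FIX*[1,1,0]+[0,0,.26],q))
q=min(qs,key=lambda q:abs(inverse_kinematics(p+[0,0,.26],q)[5]) if inverse_kinematics(p+[0,0,.26],q) is not None else 9)
gripper_open()
move_to(p+[0,0,.26],q)
g=get_image("top");cv2.imwrite("pics/d_top.png",g["frame"]);g=get_image("wrist");cv2.imwrite("pics/d_w.png",g["frame"])
print(state()["ee_pos"],state()["time"])
E
```

```text
[ 3.64369444e-01  3.22115930e-01  9.16176788e-01 -4.44089210e-16
  1.90329993e+00  8.50384686e-01]
[ 3.64369444e-01  3.22115930e-01  9.16176788e-01 -4.44089210e-16
  1.90329993e+00 -2.29120797e+00]
[-5.55714014e-01  2.05403367e-01  1.05310850e+00 -4.44089210e-16
  1.88308078e+00 -2.22939301e+00]
[-5.55714014e-01  2.05403367e-01  1.05310850e+00 -4.44089210e-16
  1.88308078e+00  9.12199645e-01]
[0.62118412 0.2724751  0.26004315] 3.7
```

View pics/d_w.png

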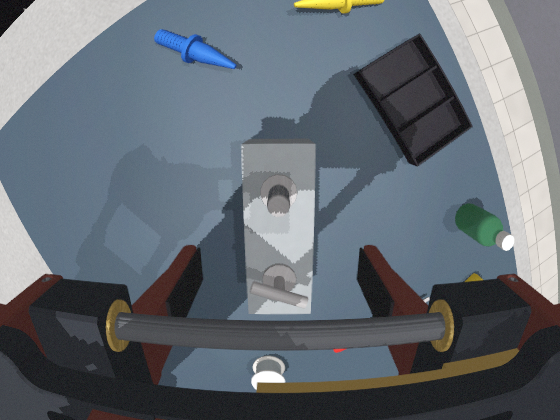

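The wrist view shows the drift at about (278,197), centred between the fingers at 200 and 360. I'll descend, grip and lift.

Run:
```python
from bench import *
from h import *
p=np.array([.6209,.2732,0])
move_l(p+[0,0,.113],.12)
s=state();print(s["ee_pos"],s["ft_force"])
close();hold(.1)
s=state();print(s["ee_pos"],s["ft_force"],s["finger_gap"])
move_l(p+[0,0,.26],.1)
s=state();print(s["ee_pos"],s["ft_force"],s["finger_gap"],s["time"])
d={}
for n in ("side","top","wrist"):
    g=get_image(n);d[n]=g;cv2.imwrite(f"pics/e_{n}.png",g["frame"])
pickle.dump(d,open("e.pkl","wb"))
```

```text
[0.621392   0.27340398 0.11429809] [-0.07232675 -0.2726557   0.78695428]
[0.62082064 0.2732587  0.11296035] [-0.78610511 -0.17559937 -0.64238866] 0.019709966853701417
[0.62072402 0.27314872 0.25895024] [ 0.85149506 -0.97724762 -2.3579575 ] 0.019377814117481122 7.85
```

View pics/e_wrist.png

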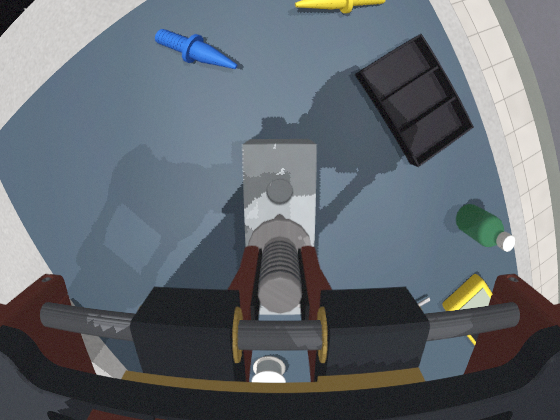

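View pics/e_side.png

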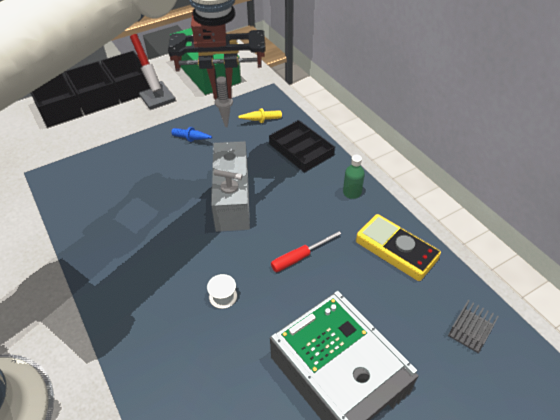

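The drift is gripped (gap 19.4 mm). In the side view its point is at about (226,124), and the straight pin is still in the stand. I'll carry it over the sink and check the tip position there.

Run:
```python
from bench import *
from h import *
d=pickle.load(open("e.pkl","rb"))
print("exp tip side",proj(d["side"],np.array([.6207,.2731,.171])))
q=down(-YD)
m=FIX*[1,1,0]+.005*YD
move_to(m+[0,0,.26],q)
# tip at TCP-.088 ; bring tip to ~12 mm over carrier
move_l(m+[0,0,.183],.12);hold(.2)
s=state();print(s["ee_pos"],s["ft_force"],s["finger_gap"],s["time"])
d={}
for n in ("side","top","wrist"):
    g=get_image(n);d[n]=g;cv2.imwrite(f"pics/f_{n}.png",g["frame"])
pickle.dump(d,open("f.pkl","wb"))
tip=s["ee_pos"]-[0,0,.088];print("exp",[proj(d[n],tip) for n in("side","top")], "hole",proj(d["side"],FIX))
f=d["side"]["frame"];cv2.imwrite("pics/f_c.png",cv2.resize(f[270:420,260:440],None,fx=4,fy=4,interpolation=cv2.INTER_CUBIC))
```

```text
exp tip side (np.float64(226.3550991143184), np.float64(126.50910594965045))
[ 0.55917835 -0.30256364  0.18435616] [-0.9982382  -0.07092076 -2.45523719] 0.01929117609092612 11.075
exp [(np.float64(364.5888457523303), np.float64(373.4267531305608)), (np.float64(480.1053365964255), np.float64(222.8117402642883))] hole (np.float64(365.537213710048), np.float64(379.51359912146614))
```

View pics/f_c.png

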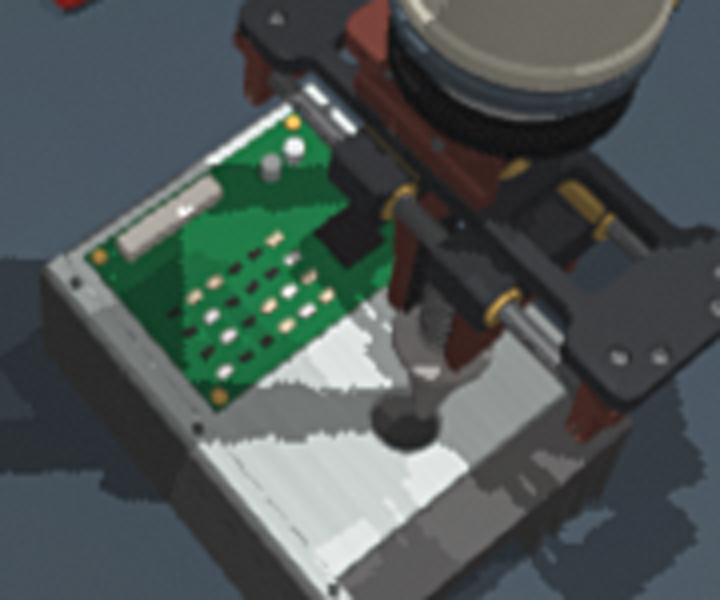

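View pics/f_wrist.png

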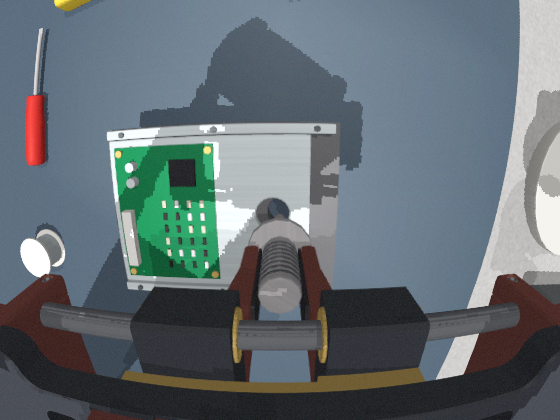

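The tip is at (366,373) in the side view, against (364.6,373.4) expected, so the drift is not tilted. It hangs over the opening. I'll go straight down in the opening first, then diagonally towards the fixture axis.

Run:
```python
from bench import *
from h import *
b=FIX*[1,1,0]
def rep(t):
    s=state();r=s["ee_pos"]-b;print(t,"along",round(r@YD*1e3,1),"z",round((s["ee_pos"][2]-.111)*1e3,1),s["ft_force"].round(1),s["moment"].round(2),round(s["time"],2));return s
ok=True
for z in (.172,.163,.155,.152):
    move_l(b+.005*YD+[0,0,z],.06);s=rep("in")
    if s["ft_force"][2]>12: ok=False;break
if ok:
    hold(.2)
    for z,y in ((.144,.004),(.136,.003),(.13,.002)):
        move_l(b+y*YD+[0,0,z],.04);s=rep("dn")
        if s["ft_force"][2]>25: break
    for n in ("side","wrist"):
        g=get_image(n);cv2.imwrite(f"pics/g_{n}.png",g["frame"])
        if n=="side":cv2.imwrite("pics/g_c.png",cv2.resize(g["frame"][270:420,260:440],None,fx=4,fy=4))
```

```text
in along 5.3 z 59.8 [ 0.2  0.4 -2.2] [0.04 0.   0.03] 11.56
in along 5.2 z 51.1 [-0.2  0.2 -2.7] [0.07 0.05 0.03] 11.86
in along 5.2 z 43.2 [-0.7 -0.3 -2.7] [0.04 0.02 0.02] 12.14
in along 5.0 z 40.8 [-1.  -0.4 -2.5] [0.   0.05 0.03] 12.39
dn along 4.6 z 32.1 [-0.5  1.5 -3.6] [ 0.55  0.11 -0.01] 12.94
dn along 3.4 z 24.2 [-0.9  3.8 -2.5] [ 0.91  0.2  -0.01] 13.29
dn along 2.0 z 18.4 [-2.2  2.6 -3.5] [ 0.67  0.24 -0.  ] 13.59
```

```bash
sleep 0; ls pics
```

```text
a_side.png
a_top.png
a_wrist.png
b1.png
b12.png
b2.png
b3.png
b4.png
c1.png
c2.png
d_top.png
d_w.png
e_side.png
e_top.png
e_wrist.png
f_c.png
f_side.png
f_top.png
f_wrist.png
g_c.png
g_side.png
g_wrist.png
```

Run:
```python
from bench import *
from h import *
b=FIX*[1,1,0]
for z,y in ((.126,.001),(.122,0),(.118,0),(.115,0),(.113,0),(.111,0),(.110,0),(.109,0)):
    move_l(b+y*YD+[0,0,z],.04)
    s=state();r=s["ee_pos"]-b;print("along",round(r@YD*1e3,1),"z",round((s["ee_pos"][2]-.111)*1e3,1),s["ft_force"].round(1),s["moment"].round(2),round(s["time"],2))
    if s["ft_force"][2]>15 or abs(s["ft_force"][1])>25: break
for n in ("side","wrist"):
    g=get_image(n);cv2.imwrite(f"pics/h_{n}.png",g["frame"])
    if n=="side":cv2.imwrite("pics/h_c.png",cv2.resize(g["frame"][270:420,260:440],None,fx=4,fy=4))
```

```text
along 0.9 z 14.4 [-1.4  2.2 -2.8] [ 0.53  0.31 -0.  ] 13.94
along -0.2 z 10.5 [-0.9  1.4 -3.2] [ 0.45  0.27 -0.02] 14.19
along -0.2 z 6.5 [-1.2  1.5 -4. ] [0.34 0.19 0.04] 14.44
along -0.1 z 3.7 [-0.7  1.2 -3.7] [0.17 0.13 0.04] 14.69
along -0.1 z 1.8 [-0.4  1.4 -3.2] [0.26 0.15 0.02] 14.94
along -0.0 z -0.1 [-0.6  0.8 -2.8] [0.22 0.12 0.03] 15.19
along -0.1 z -0.1 [-2.3  2.1  3.3] [0.48 0.45 0.02] 15.44
along -0.2 z -0.1 [-3.6  3.4  7.4] [0.62 0.74 0.03] 15.69
```

View pics/h_c.png

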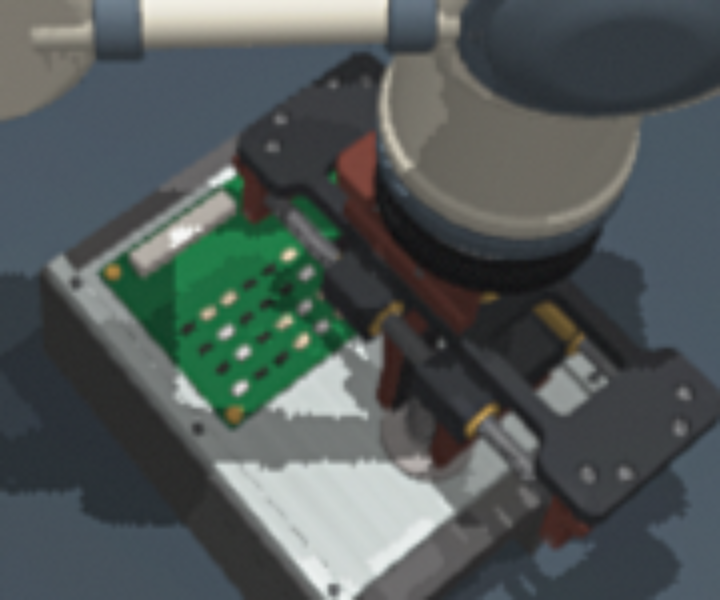

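View pics/h_wrist.png

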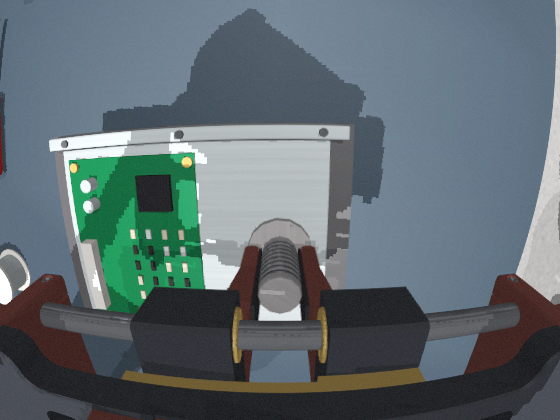

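The vertical force rose right at the expected seating height, and the flange at about (425,450) in the crop lies on the carrier. I'll ease off the preload, let go, back away and check.

Run:
```python
from bench import *
from h import *
b=FIX*[1,1,0]
move_l(b+[0,0,.111],.04);gripper_open();hold(.1)
s=state();print(s["ft_force"],s["finger_gap"])
move_l(b+[0,0,.24],.12)
move_to([.40,-.15,.30],down(-YD));hold(.2)
print(state()["time"])
d={}
for n in ("side","top"):
    g=get_image(n);d[n]=g;cv2.imwrite(f"pics/i_{n}.png",g["frame"])
pickle.dump(d,open("i.pkl","wb"))
cv2.imwrite("pics/i_c.png",cv2.resize(np.vstack([d["side"]["frame"][285:420,270:430],d["top"]["frame"][170:270,370:530]]),None,fx=2.5,fy=2.5,interpolation=cv2.INTER_CUBIC))
```

```text
[ 0.03274682 -0.55167186 -0.5635777 ] 0.08775820076199858
19.625
```

View pics/i_c.png

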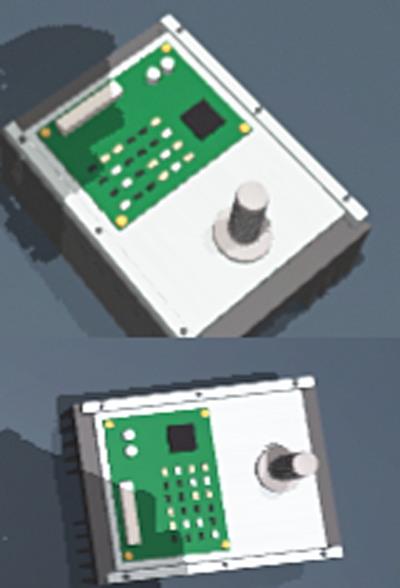

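View pics/i_side.png

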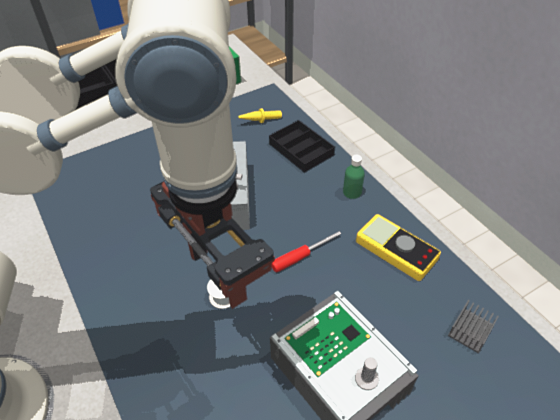

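Run:
```python
from h import *
d=pickle.load(open("i.pkl","rb"));a=pickle.load(open("a.pkl","rb"))
print("handle top",tri(d["top"],(492.1,219.9),d["side"],(370.5,363.1)),"expected z .141")
print("flange top centre",tri(d["top"],(481.3,222),d["side"],(367,380.3)))
# carrier motion from board's green mask centroid change (upper brass corner spots), top view
for g in (a,d):
    f=g["top"]["frame"].astype(int)
    m=((f[...,1]>f[...,2]+40)&(f[...,1]>f[...,0]+20)).astype(np.uint8);m[:, :395]=0;m[:,470:]=0
    m=cv2.morphologyEx(m,cv2.MORPH_CLOSE,np.ones((9,9)))
    r=cv2.minAreaRect(max(cv2.findContours(m,0,1)[0],key=cv2.contourArea));print(r);print(plane(g["top"],r[0],.085))
```

```text
handle top (array([ 0.56034708, -0.30856199,  0.14190564]), np.float64(0.0019112882256651469)) expected z .141
flange top centre (array([ 0.56118309, -0.30970651,  0.08281525]), np.float64(0.0013276897295789259))
((431.49981689453125, 228.92710876464844), (58.382442474365234, 43.02406311035156), 81.7028579711914)
[ 0.54873754 -0.20767095  0.085     ]
((435.9508056640625, 228.43063354492188), (58.92216491699219, 42.95616149902344), 81.25383758544922)
[ 0.54963965 -0.21674388  0.085     ]
```

```bash
python3 -c "
from bench import *
job_done();print(state()['time'])"
```

```text
the job is handed in; nothing more can be done
the job is handed in; nothing more can be done
```

The tapered drift is standing in both holes with its flange down on the carrier, and I handed the job in after about 20 s on the robot's clock. `job_done()` gives no verdict, so what follows is from my own checks.

**What I did:** I gripped the drift by its round handle and lifted it straight out of the stand. I put its point through the middle of the opening while the carrier was still about 10 mm out of line. I then pushed it diagonally down onto the fixture axis so the taper drew the carrier in. The vertical force rose at the expected seating height. I let go and backed the arm away.

**Last checks:**

| Check | Result |
|---|---|
| Height of handle top | 0.142 m measured, 0.141 m expected when seated |
| Drift axis at handle top | about 1.6 mm from the fixture hole's axis |
| Carrier movement | about 9.1 mm of the 9.8 mm offset, leaving about 0.7 mm |
| Forces during insertion | at most about 8 N on the wrist |

- **A check that disagreed:** a rough two-view fit of the flange's top centre, from hand-read pixels, gave z = 0.083 m instead of 0.089 m. It also put the centre about 3 mm from the fixture hole's axis. I trust the handle-top and force readings more.
- **Straight pin:** the side view after the lift showed it in the stand. I never touched it, but in the final side view the arm partly hides the stand.

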